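Fetch the tablet tin from a child-safe cupboard

TASK

The small cupboard's door stands ajar, held by a child-safety catch: reach through the gap at the top of the door's free end, press the hidden spring tongue down while you pull the door, open it wide and leave it open. Then take the flat-sided tablet tin out of the rack on the inside of the door, set it down on the worktop and let go of it so as to take it again the other way, and stand it upright, wholly on the cork pad in the empty bay of the divided rack, its longer side reaching across from divider to divider. Keep the tin upright and leave all the other things standing where they are.

Things in the scene. Friction and masses are not known exactly. Their poses are not given: they have to be found in the camera images.
- cupboard: Small light-wood cupboard, fixed on the worktop: 130 deep (x) by 240 wide (y) by 165 mm high. Origin: centre of its underside; its own x points to its back, so its open front is the plane x = -65 mm, which the door covers. Roof 12 mm thick, top at 165 mm. It stands at the right, turned by -0.9 to -0.67 rad, so that its front looks to the front left.
- cup_door (a joint): Door angle in rad: 0 shut, about 0.165 at the start (ajar), 1.7 fully open. Hinged at the cupboard's +y front edge (the far one), turns clockwise seen from above. Unreleased, the catch stops it at about 0.17. It stays where left (friction 0.1 N m). About 1.0 gives access to its rack from above. A knob stands 22 mm off its outside near the free end, at 75 mm height.
- door_hinge (a point): Point on the hinge axis, in the plane of the door's inner face, at the height of its top edge (163 mm). Axes turn with the door: y points from the free end to the hinge, x from the inner face to the cupboard's inside, z up. Panel: x = -16 to 0 mm, y = -1 to -227 mm, 8 to 163 mm above the worktop.
- door_edge (a point): Point on the door's top edge, mid thickness, 199 mm from the hinge axis, right in front of the catch tongue: here the door can be pinched from above, one finger outside, the other in the gap behind it. At the start the gap between the door's inner face and the cupboard front is about 32 mm here. Axes as door_hinge.
- catch_tongue (a joint): How far the catch tongue is pressed down, in m: 0 at rest, 0.015 at its stop; from about 0.010 on the door is free. A white plastic tongue on the door's inside slides straight down against a spring (2 N at rest, 6 N at 0.011) and rises when let go; its upturned nose hooks behind a lip under the cupboard's roof. Past a door angle of 0.28 it may rise.
- tongue_pad (a point): Where to press the tongue: its top face, 18 mm behind the door's inner face, 25 mm below the door's top edge (138 mm above the worktop at rest). The tongue is 24 mm wide along the door, flat from 2 to 44 mm behind the inner face; the nose beyond rises 11 mm. It moves with the door: a finger that pinches the door can keep it pressed. Axes as door_hinge.
- rack_floor (a point): Middle of the floor of the steel rack on the inside of the door, 65 mm above the worktop, 25 mm from the inner face and 95 mm from the hinge. Axes as at door_hinge. The rack's inside is 50 mm deep (x) and 140 mm long (y), its outer rail and ends rise 30 mm above the floor.
- tablet_tin: Flat-sided aluminium tin with a flat lid, 42 (x) by 62 (y) by 84 mm high, about 0.2 kg. Origin: centre of its underside. At the start it stands in the door's rack, its 62 mm side along the door, 4 mm off the panel, with its lid 14 mm below the door's top edge, so there it can be gripped only on its two ends (62 mm apart).
- divided_rack: Light-wood rack fixed on the worktop, 124 (x) by 224 mm (y), turned by up to about 0.3 rad. Origin: centre of its underside. Floor 6 mm thick; four upright dividers running along x, 5 mm thick, tops 90 mm above the worktop, make three bays centred at y = -73, 0, +73 mm, each 68 wide and 114 mm long; low lips at the bay ends, 20 mm above the worktop.
- pad: Thin cork pad, 74 (x, along the bay) by 62 (y, across it) by 2 mm, fixed on the floor of the empty bay; origin: centre of its underside, 6 mm above the worktop; axes as the divided rack's. The tin stands on it with its foot 8 mm above the worktop and its y along the pad's y (either way round); in the bay it can be held only by its 42 mm sides.
- salt_shaker: Glass and metal shaker, 44 mm across, 90 mm high, in another bay of the divided rack. Origin: centre of its underside.
- spice_jar: Spice jar with a dark cap, 41 mm across, 105 mm high, in the third bay of the divided rack. Origin: centre of its underside.
- mug: Tall mug with a handle, 92 by 127 by 107 mm, standing right of the cupboard. Origin: middle of its underside's bounding box.
- jam_jar: Glass jar with a white lid, 70 mm across, 99 mm high, on the worktop. Origin: centre of its underside.
- bean_can: Food can, 75 mm across, 110 mm high, on the worktop. Origin: centre of its underside.
- tumbler: Drinking glass, 78 mm across, 93 mm high, on the worktop. Origin: centre of its underside.

How it is judged:
By the outcome, as a careful person would: the job done as asked, in the order asked, and still so for the second after the job is handed in, with the robot touching nothing.
It also fails if it takes over 67 s, if anything falls off the work surface, if the arm or the gripper's body presses on something with over 40 N, if the wrist force passes 120 N, or if a joint passes its speed limit or range.

ROBOT

A 6-joint arm with a two-finger parallel gripper is mounted at the origin on a cart in front of the work surface, level with it; the furniture and walls round the work are solid. World frame = base frame: x ahead of the robot, y to its left, z up, the work surface at z = 0. Lengths are in mm, angles in rad, forces in N, time in s.
With the tool pointing down it reaches from about 350 to 975 mm from the base axis. Payload 17.4 kg.
Tool frame: the origin (TCP) lies midway between the tips of the shut fingers; the grasp point (between the pads) lies 19 mm behind it; z points along the fingers, y is the line along which they close (so a half turn about z gives the same grasp; the last joint's range is limited). The gripper opens to 85 mm and grips with 20 to 120 N. Pads are 22 mm wide; open, the fingers measure 114 mm over their backs; the gripper's body (76 mm by 85 mm) begins 54 mm behind the grasp point. The pads swing forward as they close: fully open they stand 13 mm farther back than shut.
Start: joints at [1.065, 0.116, 1.442, -0, 1.584, -0.038], TCP at [304.382, 602.481, 209.903] pointing down, gripper open.
Joint ranges: [-2.83, 2.83], [-0.83, 2.19], [0.07, 2.5], [-1.14, 4.28], [0.01, 3], [-2.97, 2.97]. Speed limits (rad/s): [1.89, 1.89, 2.22, 3.14, 3.14, 3.14].

INTERFACE

Orientations are given as a unit quaternion [x, y, z, w].
In Python, from station import ctrl gives the robot as it stands.
- The arm moves only by the tool drive_tool, never from a script. Its arguments are lists of equal length, an entry for each row: "delta_pos": the shift along the world's x, y, z in units of 40 mm (1.0 is 40 mm), a list of three; "dr": the turn, a rotation vector about the world's x, y, z in units of 5 degrees (1.0 is 5 degrees), a list of three. In form: {"delta_pos": [[tx, ty, tz], ...], "dr": [[ax, ay, az], ...]}. A call has 1 to 20 rows; each row shifts and turns the commanded pose from where the row before left it; what a row does not reach is not made up. A row lasts 1/8 s, in which the tool goes at most 62.5 mm and 10.7 degrees, less where a joint would pass 70% of its speed; a pose out of reach is approached as far as the arm can. A call is refused whole if a number of a shift passes 1 or a number of a turn 1, either way. A call with a gripper value outside its range is refused whole. "claw" is the closure, from 0 (fully open) to 1 (shut), set as the call begins (left out, the last holds). The fingers move at their own pace and stop on an object; "force" is the grip in N (left out, the last holds). Time passes only in rows, so rows that do not move let the fingers close. It gives the time, the measured TCP pose, the force, the opening and the grip force at its end, in the units of the state.
- ctrl.get_state(): the state, without advancing time (a new reading comes with each control period).
- ctrl.get_image(name): name is "scene" or "top"; returns the picture (480x640x3 uint8, red, green, blue); there is no depth.
- ctrl.camera_model(name): a dict with "fx", "fy", "cx", "cy" (pixels), "T" (4x4, takes a point from camera to world coordinates). Camera axes: x right, y up, looking along -z (the intrinsics and any distortion apply to the point x, -y, -z); pixel columns grow to the right and rows downward; lengths in mm; the calibration is good to about 2 mm. A picture is of the moment at which its call begins. camera_model takes no time and is no camera call.
- ctrl.close_job(): hands the job in; it is judged then, once.
The state is a dict: "clock": time; "joint_positions": joint angles; "dq": joint speeds; "joint_efforts": joint torques, N m; "tool_pos": TCP position; "tool_rot": TCP orientation; "force": force on the tool from outside, world axes, zero at the start; "moment": the same for the moment, N m; "grip_width": finger opening in mm; "grasp_force": force on a finger pad.
Only numpy, scipy, OpenCV 4.12 (cv2) and the standard library are available. Lean on these libraries where they do the work, as an engineer would, in place of code of your own. Each camera call takes 0.05 s, during which the arm holds its last target. There are 200 camera calls.

## Working session

There is one attempt and no reset: what is moved stays moved. The work goes in short steps, Python scripts to look and compute and a tool call to move; the robot and the scene stay as the last step left them, time stands still between calls to the robot, and variables do not carry over. Pictures are saved under pics/ and viewed, at most 10 in all, crops included, and the job is handed in when it is done.

Besides the shell and the picture viewer there is one more tool, called after "Request:" as name(argument=value, ...) on one line, values as JSON. drive_tool: Moves the arm, as the interface text tells. Its arguments: {"type":"object","properties":{"delta_pos":{"type":"array"},"dr":{"type":"array"},"claw":{"type":"number"},"force":{"type":"number"}},"required":["delta_pos","dr"]}

```bash
ls; mkdir -p pics
python3 - <<'E'
from station import ctrl
import cv2,numpy as np
np.set_printoptions(precision=4,suppress=True)
for n in("scene","top"):
    im=ctrl.get_image(n); cv2.imwrite(f"pics/{n}0.png",im[:,:,::-1]); m=ctrl.camera_model(n); print(n,{k:(np.array(v) if k=="T" else v) for k,v in m.items()})
print(ctrl.get_state())
E
```

```text
pics
scene {'fx': 468.24412403471865, 'fy': 468.24412403471865, 'cx': 318.2746568062314, 'cy': 248.83021744750232, 'T': array([[  -0.6358,    0.3659,   -0.6796, -649.4237],
       [  -0.7717,   -0.3163,    0.5517,  870.4724],
       [  -0.013 ,    0.8753,    0.4835,  928.0223],
       [   0.    ,    0.    ,    0.    ,    1.    ]])}
top {'fx': 541.8280941219124, 'fy': 541.8280941219124, 'cx': 321.8253732506761, 'cy': 242.25453996102817, 'T': array([[  -0.0099,    0.994 ,   -0.1091,  327.0598],
       [  -0.9999,   -0.0105,   -0.0052,  -69.4503],
       [  -0.0063,    0.109 ,    0.994 , 1703.8528],
       [   0.    ,    0.    ,    0.    ,    1.    ]])}
{'clock': 0.1, 'joint_positions': array([ 1.0652,  0.1164,  1.4422, -0.    ,  1.584 , -0.0378]), 'dq': array([ 0.0022, -0.0012, -0.0021,  0.0001,  0.    , -0.0002]), 'joint_efforts': array([  0.0012, -73.3666, -63.3785,  -0.0002,   0.0053,   0.0001]), 'tool_pos': array([304.2814, 602.32  , 209.2661]), 'tool_rot': array([ 0.2318,  0.9728, -0.0005, -0.0001]), 'force': array([ 0.1377, -0.1595, -0.2954]), 'moment': array([-0.0207, -0.0109, -0.0372]), 'grasp_force': 0.0, 'grip_width': 85.45856562544249}
```

View pics/scene0.png

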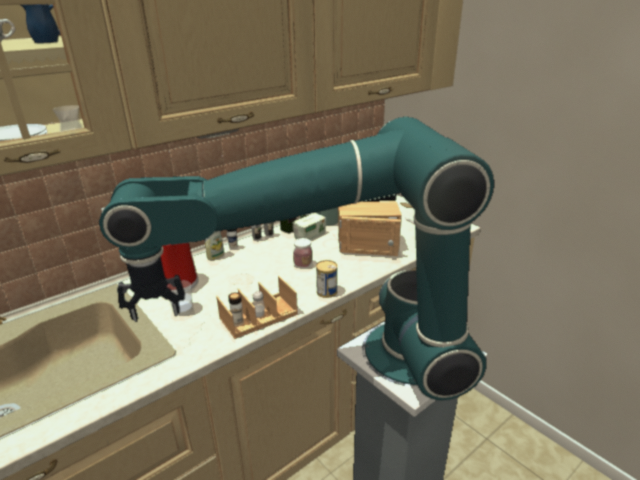

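View pics/top0.png

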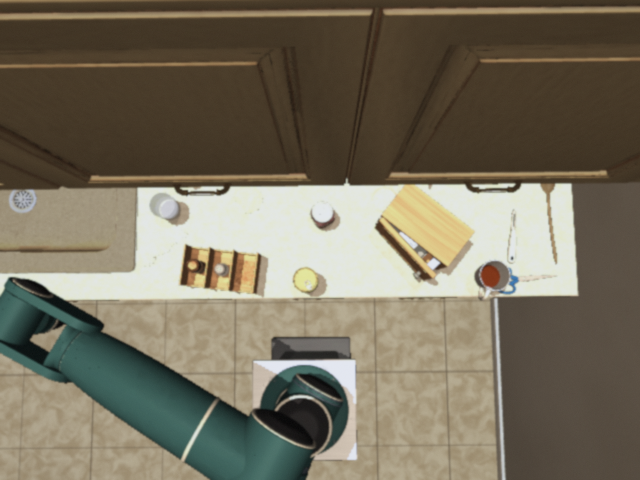

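The top view shows the cupboard at about (425,230) and the door's free end near (435,272). The divided rack is at (222,270) with its right bay empty; the bean can is at (306,280), the jam jar at (322,214), the tumbler at (167,207) and the mug at (493,278). I'll zoom in next.

Run:
```python
import cv2,numpy as np
t=cv2.imread("pics/top0.png"); s=cv2.imread("pics/scene0.png")
a=cv2.resize(t[180:300,365:485],(600,600),interpolation=cv2.INTER_CUBIC)
cv2.imwrite("pics/z1.png",a)
b=cv2.resize(t[235:305,170:330],(800,350),interpolation=cv2.INTER_CUBIC)
c=cv2.resize(s[195:265,320:420],(343,240),interpolation=cv2.INTER_CUBIC)
d=cv2.resize(s[275:345,210:310],(343,240),interpolation=cv2.INTER_CUBIC)
o=np.zeros((590,800,3),np.uint8);o[:350]=b;o[350:,:343]=c;o[350:,400:743]=d
cv2.imwrite("pics/z2.png",o)
```

```text
(no output)
```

View pics/z1.png

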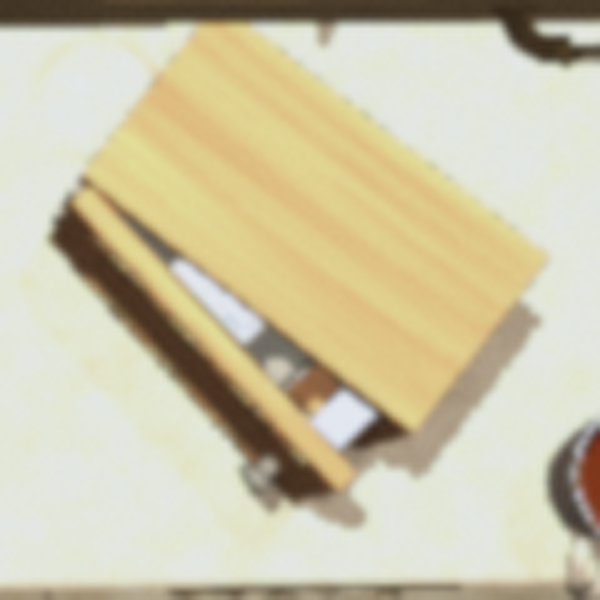

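View pics/z2.png

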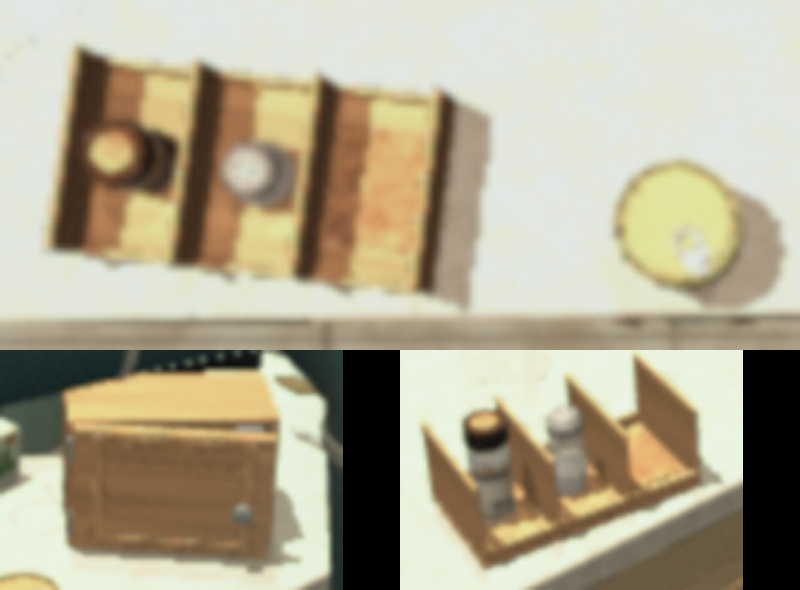

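The zooms give these positions in z1: roof corners at (85,178), (412,432) and (547,260), the door's free end at about (350,475), the white tongue at (345,415) and the tin lid at (215,300). In z2 the divider tops run (78,48)-(52,248), through to (441,92)-(428,292), and the cork pad is in the right bay.

```bash
cat > h.py <<'E'
from station import ctrl
import cv2,numpy as np
np.set_printoptions(precision=2,suppress=True)
def ray(name,u,v,z):
    m=ctrl.camera_model(name);T=np.array(m["T"])
    d=T[:3,:3]@np.array([(u-m["cx"])/m["fx"],-(v-m["cy"])/m["fy"],-1.]);o=T[:3,3]
    return (o+d*(z-o[2])/d[2])[:2]
def R2(a): return np.array([[np.cos(a),-np.sin(a)],[np.sin(a),np.cos(a)]])
def fit(model,meas): # rigid 2D
    P=np.array(model,float);Q=np.array(meas);p=P-P.mean(0);q=Q-Q.mean(0)
    a=np.arctan2((p[:,0]*q[:,1]-p[:,1]*q[:,0]).sum(),(p*q).sum())
    t=Q.mean(0)-R2(a)@P.mean(0);return t,a,Q-(P@R2(a).T+t)
E
python3 - <<'E'
from h import *
z1=lambda X,Y,z:ray("top",365+(X+.5)/5-.5,180+(Y+.5)/5-.5,z)
z2=lambda X,Y,z:ray("top",170+(X+.5)/5-.5,235+(Y+.5)/5-.5,z)
# cupboard: x to back; left front = +y front
t,a,r=fit([[-65,120],[-65,-120],[65,-120]],[z1(85,178,165),z1(412,432,165),z1(547,260,165)]);print("cup",t,a,r.tolist())
for n,p in dict(doorInEnd=(355,462),doorOutEnd=(340,487),hingeIn=(90,192),hingeOut=(74,204)).items():
    w=z1(*p,163);print(n,w,"cupfr",R2(-a)@(w-t))
print("tongue",z1(345,415,138),"tinlid",z1(215,298,149),"knob",z1(262,480,75))
# dividers: y left = world +y. z=90
M=[];Q=[]
for y,(p,q) in zip((109.5,36.5,-36.5,-109.5),[((79,48),(53,248)),((203,65),(178,265)),((324,78),(300,278)),((441,92),(422,292))]):
    M+=[[62,y],[-62,y]];Q+=[z2(*p,90),z2(*q,90)]
t2,a2,r2=fit(M,Q);print("rack",t2,a2,r2.tolist());print("pad bay",t2+R2(a2)@[0,-73])
print("pad img",[z2(*p,8) for p in((372,128),(420,140),(400,232),(345,222))])
print("can",z2(678,222,110),"shaker",z2(250,172,90),"jar",z2(115,152,105))
print("mug",ray("top",492,276,107),"jam",ray("top",322,213,99),"tumbler",ray("top",167,207,93))
E
```

```text
cup [ 548.25 -364.84] -0.6843388218574158 [[-1.5110400139127478, -2.957266523860426], [2.311137416376539, 0.639849868544843], [-0.800097402463507, 2.317416655315469]]
doorInEnd [ 407.74 -383.62] cupfr [ -97.   -103.37]
doorOutEnd [ 393.64 -374.66] cupfr [-113.59 -105.34]
hingeIn [ 564.38 -236.64] cupfr [-68.55 109.54]
hingeOut [ 557.52 -227.3 ] cupfr [-79.77 112.43]
tongue [ 436.28 -383.83] tinlid [ 503.92 -308.88] knob [ 402.12 -345.47]
rack [428.08 244.91] -0.12059300771751252 [[-0.2087760216026595, 2.213434369802087], [3.312728609309943, 0.6860790628973064], [-2.460968937049472, 0.056514709635393956], [1.2588257192917354, -1.4843348173830009], [-2.266543405145569, -0.13728958514937517], [1.6117373802505313, -1.704667500425046], [-2.6340080402808894, 2.1803511071706794], [1.3870046952261532, -1.8100873465481584]]
pad bay [419.3  172.44]
pad img [array([459.03, 184.4 ]), array([451.17, 154.2 ]), array([393.65, 166.5 ]), array([400.25, 200.97])]
can [393.86 -11.15] shaker [427.08 244.85] jar [438.82 322.05]
mug [ 397.23 -560.18] jam [591.36 -62.41] tumbler [615.77 405.2 ]
```

Request:
drive_tool(delta_pos=[[0.12,-1,0.1],[0.12,-1,0.1],[0.12,-1,0.1],[0.12,-1,0.1],[0.12,-1,0.1],[0.12,-1,0.1],[0.12,-1,0.1],[0.12,-1,0.1],[0.12,-1,0],[0.12,-1,0],[0.12,-1,0],[0.12,-1,0]], dr=[[0,0,-0.93],[0,0,-0.93],[0,0,-0.93],[0,0,-0.93],[0,0,-0.93],[0,0,-0.93],[0,0,-0.93],[0,0,-0.93],[0,0,-0.93],[0,0,-0.93],[0,0,-0.93],[0,0,-0.93]], claw=0.57, force=30)

```text
clock: 1.6
tool_pos: [361.8, 121.2, 241.7]
tool_rot: [0.661, 0.75, -0.0, 0.0]
force: [0.3, 0.4, 0.8]
grip_width: 36.9
grasp_force: 0.0
```

Request:
drive_tool(delta_pos=[[0.12,-1,0],[0.12,-1,0],[0.12,-1,0],[0.12,-1,0],[0.12,-1,0],[0.12,-1,0],[0.12,-1,0],[0.12,-1,0],[0.12,-1,0],[0.12,-1,0],[0.12,-1,-0.4],[0.12,-1,-0.4],[0,0,0],[0,0,0]], dr=[[0,0,-0.93],[0,0,-0.93],[0,0,-0.93],[0,0,-0.93],[0,0,-0.93],[0,0,-0.93],[0,0,-0.93],[0,0,-0.93],[0,0,-0.93],[0,0,-0.93],[0,0,-0.93],[0,0,-0.93],[0,0,0],[0,0,0]])

```text
clock: 3.35
tool_pos: [419.5, -357.2, 209.9]
tool_rot: [0.935, 0.355, -0.0, -0.0]
force: [-0.6, 0.5, 0.7]
grip_width: 36.9
grasp_force: 0.0
```

Run:
```python
from h import *
s=ctrl.get_image("scene")[:,:,::-1]; t=ctrl.get_image("top")[:,:,::-1]
cv2.imwrite("pics/s1.png",s);cv2.imwrite("pics/t1.png",t)
o=np.hstack([cv2.resize(s[170:270,320:420],(400,400),interpolation=cv2.INTER_CUBIC),cv2.resize(t[190:290,365:465],(400,400),interpolation=cv2.INTER_CUBIC)])
cv2.imwrite("pics/c1.png",o);print(ctrl.get_state())
```

```text
{'clock': 3.45, 'joint_positions': array([-0.75, -0.16,  1.71,  0.  ,  1.59,  0.09]), 'dq': array([ 0., -0., -0., -0., -0., -0.]), 'joint_efforts': array([ -0.67, -48.64, -62.95,  -0.02,  -0.01,  -0.  ]), 'tool_pos': array([ 419.72, -356.89,  210.57]), 'tool_rot': array([0.93, 0.36, 0.  , 0.  ]), 'force': array([-0.41,  0.41,  0.21]), 'moment': array([-0.02, -0.02, -0.05]), 'grasp_force': 0.0, 'grip_width': 36.814825641661265}
```

View pics/c1.png

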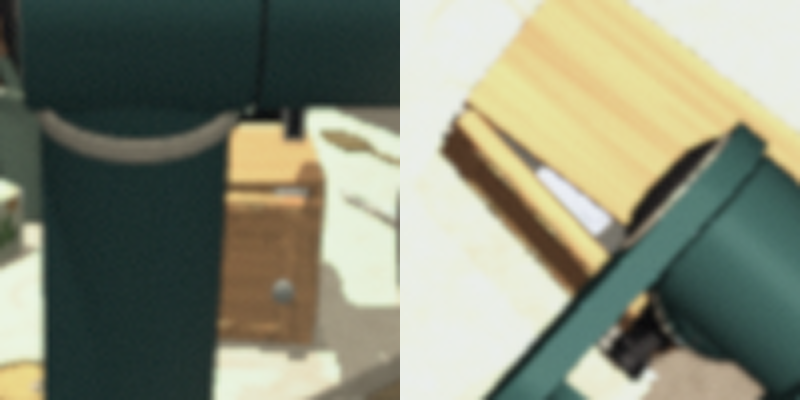

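The scene crop shows black finger parts near (292,125), with the white tongue at (292,192) and the knob at (283,292). The arm hides most of the rest. I'll check the door end by triangulating from the first pictures.

Run:
```python
from h import *
def proj(n,p):
    m=ctrl.camera_model(n);T=np.array(m["T"]);c=T[:3,:3].T@(np.array(p)-T[:3,3]);return m["fx"]*c[0]/-c[2]+m["cx"],-m["fy"]*c[1]/-c[2]+m["cy"]
ux=np.array([.661,-.751]);uy=np.array([.751,.661])
for nm,H in(("ded",np.array([573.7,-230.7])),("shift",np.array([576.4,-235.1]))):
    for lab,x,y,z in(("outEnd",-16,-227,163),("inEnd",0,-227,163),("outH",-16,-1,163),("outEndBot",-16,-227,8),("tongue",18,-199,138),("knob",-30,-205,75)):
        p=[*(H+ux*x+uy*y),z];q=proj("scene",p);r=proj("top",p)
        print(nm,lab,"s1crop",((q[0]-320+.5)*4,(q[1]-170+.5)*4),"z1",((r[0]-365+.5)*5,(r[1]-180+.5)*5))
print(proj("scene",[*ctrl.get_state()["tool_pos"]]))
s=cv2.imread("pics/scene0.png");t=cv2.imread("pics/top0.png")
cv2.imwrite("pics/d1.png",np.hstack([cv2.resize(s[205:255,380:410],(360,600),interpolation=cv2.INTER_NEAREST),cv2.resize(t[255:293,410:440],(440,557),interpolation=cv2.INTER_NEAREST)[:557] if 0 else cv2.resize(t[252:292,412:442],(440,600),interpolation=cv2.INTER_NEAREST)]))
```

```text
ded outEnd s1crop (np.float64(318.0470521679415), np.float64(207.14179138143845)) z1 (np.float64(330.104920900539), np.float64(489.36579243574755))
ded inEnd s1crop (np.float64(318.2229068547945), np.float64(199.90819906207116)) z1 (np.float64(350.69585561907445), np.float64(470.5057892626962))
ded outH s1crop (np.float64(79.18517419620684), np.float64(193.64955552309993)) z1 (np.float64(60.465186778841655), np.float64(196.28523273128124))
ded outEndBot s1crop (np.float64(306.9299164826907), np.float64(349.9822833999208)) z1 (np.float64(282.16953175982326), np.float64(500.4348920967985))
ded tongue s1crop (np.float64(287.2047495579445), np.float64(213.79389084230434)) z1 (np.float64(331.5318799125802), np.float64(415.8707461203079))
ded knob s1crop (np.float64(288.19559097542015), np.float64(295.04935734694914)) z1 (np.float64(259.6087487076804), np.float64(484.20311807442744))
shift outEnd s1crop (np.float64(319.048294875965), np.float64(204.88407708246393)) z1 (np.float64(337.71448673556336), np.float64(484.52451813808267))
shift inEnd s1crop (np.float64(319.21595574503726), np.float64(197.6853349962937)) z1 (np.float64(358.2963936116806), np.float64(465.67127491402175))
shift outH s1crop (np.float64(80.73405894212988), np.float64(191.4651332795903)) z1 (np.float64(68.02747312610279), np.float64(191.5550651771632))
shift outEndBot s1crop (np.float64(307.91614202411074), np.float64(347.4857459496652)) z1 (np.float64(289.09369075070657), np.float64(496.03279789977023))
shift tongue s1crop (np.float64(288.2533998249271), np.float64(211.57726471380067)) z1 (np.float64(338.997663610306), np.float64(411.13352297297183))
shift knob s1crop (np.float64(289.24880838718104), np.float64(292.62566573326603)) z1 (np.float64(266.8163659152452), np.float64(479.62591824695664))
(np.float64(392.3116544252945), np.float64(208.32557140950368))
```

View pics/d1.png

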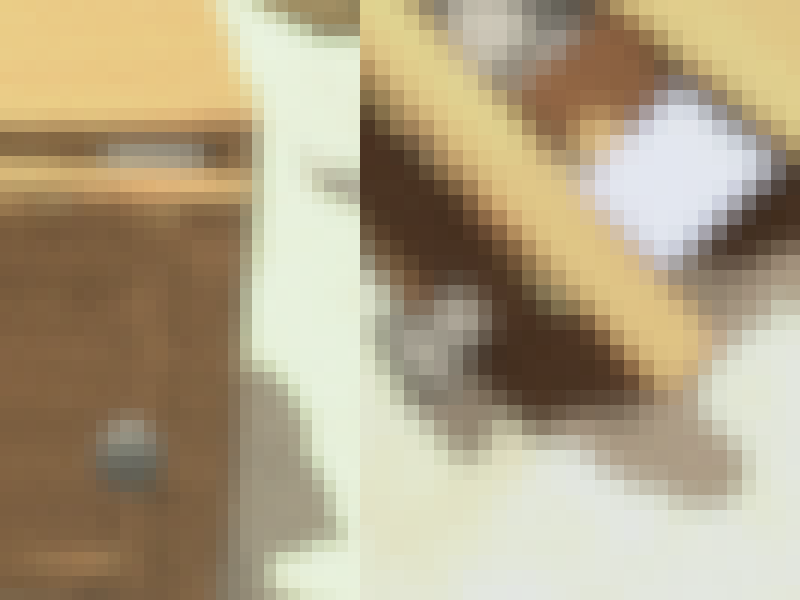

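The door's outer free corner is at about (401,221.7) in the scene view and (431.8,278.7) in the top view. That puts the door edge at about (417.4,-358.7), so I'll descend there.

Request:
drive_tool(delta_pos=[[-0.05,-0.05,-0.3],[0,0,-0.3],[0,0,-0.3],[0,0,-0.3],[0,0,-0.3],[0,0,-0.2],[0,0,0]], dr=[[0,0,0],[0,0,0],[0,0,0],[0,0,0],[0,0,0],[0,0,0],[0,0,0]], claw=0.62)

```text
clock: 4.32
tool_pos: [417.4, -359.4, 141.3]
tool_rot: [0.935, 0.355, -0.0, -0.0]
force: [0.6, -1.4, 0.8]
grip_width: 32.3
grasp_force: 0.0
```

Request:
drive_tool(delta_pos=[[0,0,-0.1],[0,0,-0.1],[0,0,-0.1],[0,0,0]], dr=[[0,0,0],[0,0,0],[0,0,0],[0,0,0]])

```text
clock: 4.82
tool_pos: [417.5, -359.4, 129.6]
tool_rot: [0.935, 0.355, -0.0, -0.0]
force: [-0.4, -0.3, 0.6]
grip_width: 32.6
grasp_force: 0.0
```

Request:
drive_tool(delta_pos=[[0,0,-0.1],[0,0,-0.1],[0,0,0]], dr=[[0,0,0],[0,0,0],[0,0,0]])

```text
clock: 5.2
tool_pos: [417.4, -359.4, 121.5]
tool_rot: [0.935, 0.355, -0.0, -0.0]
force: [-0.4, -0.7, 0.4]
grip_width: 32.5
grasp_force: 0.0
```

Run:
```python
from h import *
s=ctrl.get_image("scene")[:,:,::-1]; t=ctrl.get_image("top")[:,:,::-1]
o=np.hstack([cv2.resize(s[195:245,370:420],(400,400),interpolation=cv2.INTER_CUBIC),cv2.resize(t[245:295,395:445],(400,400),interpolation=cv2.INTER_CUBIC)])
cv2.imwrite("pics/c2.png",o);print(ctrl.get_state()["force"],ctrl.get_state()["moment"])
```

```text
[0.72 0.88 0.43] [ 0.01 -0.02  0.01]
```

View pics/c2.png

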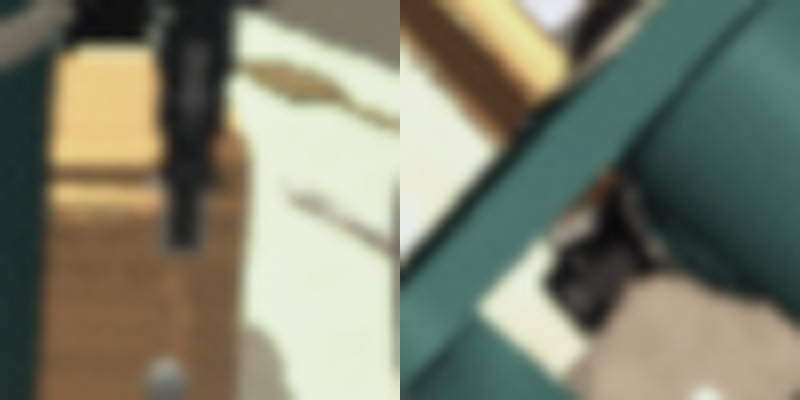

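The outer finger is outside the door at crop (182,250), which is scene px (392.8,226.2), directly above the knob. I'll compute the tip's height from that.

Run:
```python
from h import *
def proj(n,p):
    m=ctrl.camera_model(n);T=np.array(m["T"]);c=T[:3,:3].T@(np.array(p)-T[:3,3]);return m["fx"]*c[0]/-c[2]+m["cx"],-m["fy"]*c[1]/-c[2]+m["cy"]
ux=np.array([.661,-.751])
for d in (18,23,30):
  for z in(121,131,141): print(d,z,proj("scene",[*(np.array([417.4,-359.4])-ux*d),z]))
print(proj("scene",[417.4+5.3,-359.4-6,163]),proj("scene",[417.4-5.3,-359.4+6,163]))
```

```text
18 121 (np.float64(391.61399915848153), np.float64(231.88423579562087))
18 131 (np.float64(391.7795431365207), np.float64(229.52696648875204))
18 141 (np.float64(391.9459922458909), np.float64(227.1568085324101))
23 121 (np.float64(391.5822404871008), np.float64(232.47569978509537))
23 131 (np.float64(391.74810171959655), np.float64(230.11429345364337))
23 141 (np.float64(391.91487203754735), np.float64(227.73994425352183))
30 121 (np.float64(391.5375177187142), np.float64(233.3086032366665))
30 131 (np.float64(391.70382500340435), np.float64(230.9413843382323))
30 141 (np.float64(391.87104695237883), np.float64(228.5611461028291))
(np.float64(392.4673166172182), np.float64(218.95765429562493)) (np.float64(392.3795718914614), np.float64(220.7579753583186))
```

Image and force agree that the tips are still above the tongue, at z≈142. I'll keep descending by feel.

Request:
drive_tool(delta_pos=[[0,0,-0.1],[0,0,-0.1],[0,0,0]], dr=[[0,0,0],[0,0,0],[0,0,0]])

```text
clock: 5.68
tool_pos: [417.6, -359.5, 113.7]
tool_rot: [0.935, 0.355, -0.0, -0.0]
force: [-0.0, 0.0, 1.8]
grip_width: 32.5
grasp_force: 1.2
```

Request:
drive_tool(delta_pos=[[0,0,-0.1],[0,0,0]], dr=[[0,0,0],[0,0,0]])

```text
clock: 5.92
tool_pos: [417.6, -359.6, 109.8]
tool_rot: [0.935, 0.355, -0.0, 0.0]
force: [0.7, -0.5, 4.5]
grip_width: 32.6
grasp_force: 1.9
```

Request:
drive_tool(delta_pos=[[0,0,-0.1],[0,0,0]], dr=[[0,0,0],[0,0,0]])

```text
clock: 6.18
tool_pos: [417.6, -359.6, 105.8]
tool_rot: [0.935, 0.355, -0.0, 0.0]
force: [-1.3, -0.8, 5.5]
grip_width: 32.1
grasp_force: 2.6
```

Request:
drive_tool(delta_pos=[[0,0,0],[0,0,0],[0,0,0],[0,0,0]], dr=[[0,0,0],[0,0,0],[0,0,0],[0,0,0]], claw=0.8, force=25)

```text
clock: 6.68
tool_pos: [417.5, -359.7, 106.2]
tool_rot: [0.935, 0.355, -0.0, 0.0]
force: [-2.2, -1.2, 5.8]
grip_width: 17.2
grasp_force: 5.1
```

Request:
drive_tool(delta_pos=[[0,0,-0.05],[0,0,0],[0,0,0]], dr=[[0,0,0],[0,0,0],[0,0,0]], claw=0.85, force=25)

```text
clock: 7.05
tool_pos: [418.2, -360.5, 106.1]
tool_rot: [0.935, 0.355, 0.001, 0.002]
force: [-3.0, -2.4, 20.1]
grip_width: 15.4
grasp_force: 27.7
```

Run:
```python
from h import *
p=ctrl.get_state()["tool_pos"][:2];H=np.array([572,-233.2]);print(p,np.hypot(*(p-H)))
q=p
for d in [2.5,2.5,2.5,2.5]+[5]*13:
    n=H+R2(-np.radians(d))@(q-H);print(((n-q)/40).round(3).tolist(),-d/5,n.round(0));q=n
```

```text
[ 418.21 -360.49] 199.63235679452595
[-0.135, 0.171] -0.5 [ 413. -354.]
[-0.128, 0.176] -0.5 [ 408. -347.]
[-0.12, 0.182] -0.5 [ 403. -339.]
[-0.112, 0.187] -0.5 [ 398. -332.]
[-0.198, 0.388] -1.0 [ 391. -316.]
[-0.164, 0.403] -1.0 [ 384. -300.]
[-0.128, 0.416] -1.0 [ 379. -284.]
[-0.091, 0.426] -1.0 [ 375. -267.]
[-0.054, 0.432] -1.0 [ 373. -249.]
[-0.016, 0.435] -1.0 [ 372. -232.]
[0.022, 0.435] -1.0 [ 373. -214.]
[0.06, 0.431] -1.0 [ 376. -197.]
[0.097, 0.424] -1.0 [ 380. -180.]
[0.134, 0.414] -1.0 [ 385. -164.]
[0.169, 0.401] -1.0 [ 392. -148.]
[0.204, 0.385] -1.0 [ 400. -132.]
[0.236, 0.366] -1.0 [ 409. -118.]
```

Request:
drive_tool(delta_pos=[[-0.135,0.17,0],[-0.13,0.175,0],[-0.12,0.18,0],[-0.11,0.185,0],[0,0,0]], dr=[[0,0,-0.5],[0,0,-0.5],[0,0,-0.5],[0,0,-0.5],[0,0,0]])

```text
clock: 7.68
tool_pos: [398.5, -331.5, 106.1]
tool_rot: [0.962, 0.272, 0.001, 0.001]
force: [-0.2, -0.2, 20.4]
grip_width: 16.1
grasp_force: 27.6
```

Request:
drive_tool(delta_pos=[[-0.2,0.39,0],[-0.165,0.405,0],[-0.13,0.415,0],[-0.09,0.425,0],[-0.055,0.43,0],[-0.015,0.435,0],[0.02,0.435,0],[0.06,0.43,0],[0.095,0.425,0],[0.135,0.415,0],[0.17,0.4,0],[0.205,0.385,0],[0,0,0],[0,0,0]], dr=[[0,0,-1],[0,0,-1],[0,0,-1],[0,0,-1],[0,0,-1],[0,0,-1],[0,0,-1],[0,0,-1],[0,0,-1],[0,0,-1],[0,0,-1],[0,0,-1],[0,0,0],[0,0,0]])

```text
clock: 9.43
tool_pos: [401.8, -132.9, 106.1]
tool_rot: [0.969, -0.245, 0.004, 0.001]
force: [19.5, -12.3, 10.3]
grip_width: 15.5
grasp_force: 26.6
```

Request:
drive_tool(delta_pos=[[0,0,0],[0,0,0],[0,0,0],[0,0,0.3],[0,0,0.6],[0,0,1],[0,0,1],[0,0,1],[0,0,0]], dr=[[0,0,0],[0,0,0],[0,0,0],[0,0,0],[0,0,0],[0,0,0],[0,0,0],[0,0,0],[0,0,0]], claw=0.6)

```text
clock: 10.55
tool_pos: [399.4, -131.6, 263.1]
tool_rot: [0.969, -0.245, 0.002, 0.0]
force: [1.2, -0.2, -0.1]
grip_width: 34.0
grasp_force: 0.0
```

Run:
```python
from h import *
s=ctrl.get_image("scene")[:,:,::-1]; t=ctrl.get_image("top")[:,:,::-1]
cv2.imwrite("pics/t3.png",t);cv2.imwrite("pics/s3.png",s)
o=np.hstack([cv2.resize(s[180:280,320:420],(400,400),interpolation=cv2.INTER_CUBIC),cv2.resize(t[210:290,345:425],(400,400),interpolation=cv2.INTER_CUBIC)])
cv2.imwrite("pics/c3.png",o)
```

```text
(no output)
```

View pics/c3.png

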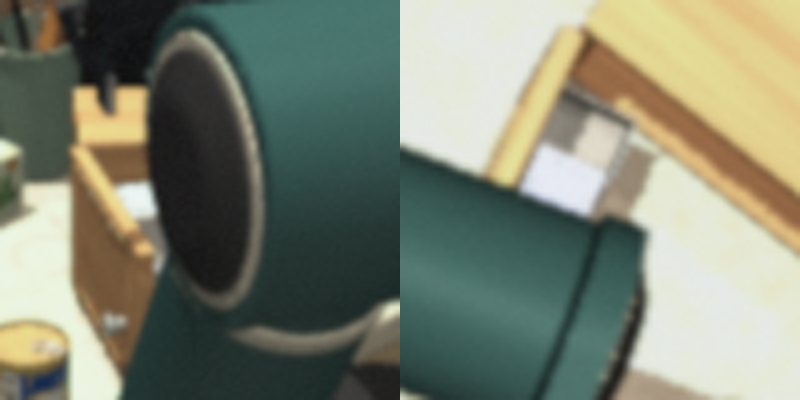

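The door has stayed open. The tin lid's hinge-side edge is visible in the top crop from (545,143) to (605,168), but the arm hides the rest. I'll move aside while turning, so I can see it whole.

Request:
drive_tool(delta_pos=[[0,1,0],[0,1,0],[0,1,0],[0,1,0],[0,1,0],[0,1,0],[0,0,0],[0,0,0]], dr=[[0,0,1],[0,0,1],[0,0,1],[0,0,1],[0,0,1],[0,0,1],[0,0,1],[0,0,1]], claw=0.0)

```text
clock: 11.65
tool_pos: [398.4, 109.0, 258.4]
tool_rot: [0.995, 0.103, -0.001, 0.0]
force: [-0.5, 0.1, 0.2]
grip_width: 85.2
grasp_force: 0.0
```

Run:
```python
from h import *
t=ctrl.get_image("top")[:,:,::-1]; cv2.imwrite("pics/t4.png",t)
c=t[205:295,345:435]; cv2.imwrite("pics/c4.png",cv2.resize(c,(585,585),interpolation=cv2.INTER_CUBIC))
hsv=cv2.cvtColor(t,cv2.COLOR_BGR2HSV);b=t[:,:,0].astype(int)-t[:,:,2]
m=((b>10)&(t[:,:,0]>170)).astype(np.uint8);m[:205]=0;m[300:]=0;m[:,:345]=0;m[:,440:]=0
n,l,st,ce=cv2.connectedComponentsWithStats(m)
H=np.array([572,-233.2]);phi=-2.066;ux=np.array([np.cos(phi),np.sin(phi)]);uy=np.array([-ux[1],ux[0]])
for i in range(1,n):
    if st[i,4]>15:
        w=ray("top",*ce[i],149);r=cv2.minAreaRect(np.argwhere(l==i)[:,::-1].astype(np.float32))
        bx=[ray("top",*p,149) for p in cv2.boxPoints(r)]
        print(st[i],ce[i],w,"door",(w-H)@ux,(w-H)@uy,r,[(((q-H)@ux).round(1),((q-H)@uy).round(1)) for q in bx])
print(ctrl.get_state()["tool_pos"],ctrl.get_state()["clock"])
```

```text
[367 241  17  21 202] [375.1  250.65] [ 471.73 -214.48] door 31.182269739402578 -97.12210481270611 ((375.0, 251.0), (13.416407585144043, 18.782970428466797), 26.56505012512207) [(np.float64(12.6), np.float64(-125.7)), (np.float64(11.7), np.float64(-71.2)), (np.float64(50.2), np.float64(-70.6)), (np.float64(51.0), np.float64(-125.0))]
[354 277  15  12  99] [360.63 282.78] [ 379.82 -171.17] door 36.74918117357468 -198.5674362553894 ((361.0000305175781, 283.0000305175781), (14.310833930969238, 7.155416965484619), 26.56505012512207) [(np.float64(17.7), np.float64(-209.3)), (np.float64(17.4), np.float64(-188.8)), (np.float64(58.2), np.float64(-188.0)), (np.float64(58.5), np.float64(-208.4))]
[398.41 108.75 258.44] 11.7
```

View pics/c4.png

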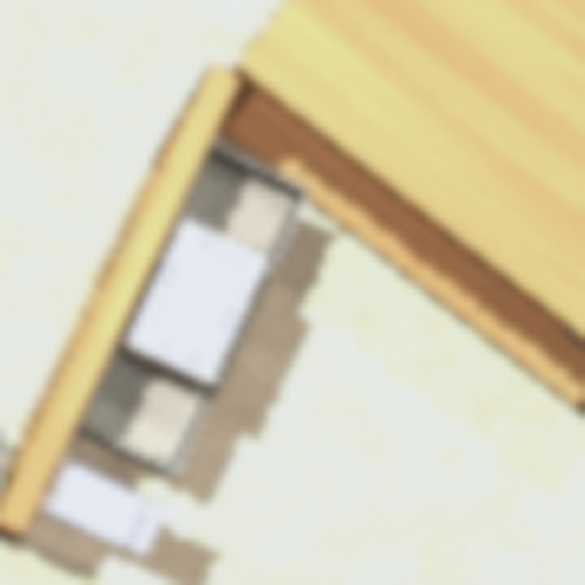

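The lid is fully visible at about (200,303) in the crop, so the tin is at (472,-214). Its long side lies at about 25° in the image, and the door is at about 1.38 rad.

Request:
drive_tool(delta_pos=[[0.167,-0.734,0],[0.167,-0.734,0],[0.167,-0.734,0],[0.167,-0.734,0],[0.167,-0.734,0],[0.167,-0.734,0],[0.167,-0.734,0],[0.167,-0.734,0],[0.167,-0.734,0],[0.167,-0.734,-0.5],[0.167,-0.734,-0.5],[0,0,0]], dr=[[0,0,0.95],[0,0,0.95],[0,0,0.95],[0,0,0.95],[0,0,0.95],[0,0,0.95],[0,0,0.95],[0,0,0.95],[0,0,0.95],[0,0,0.95],[0,0,0.95],[0,0,0]])

```text
clock: 13.2
tool_pos: [471.5, -215.4, 216.8]
tool_rot: [0.849, 0.528, -0.001, -0.002]
force: [0.3, 0.4, -0.7]
grip_width: 85.4
grasp_force: 0.0
```

Request:
drive_tool(delta_pos=[[0.01,0.03,-0.8],[0,0,-0.6],[0,0,-0.4],[0,0,-0.4],[0,0,-0.4],[0,0,-0.3],[0,0,0]], dr=[[0,0,0],[0,0,0],[0,0,0],[0,0,0],[0,0,0],[0,0,0],[0,0,0]])

```text
clock: 14.08
tool_pos: [472.6, -213.1, 103.0]
tool_rot: [0.849, 0.529, -0.0, -0.001]
force: [0.6, -0.2, -0.9]
grip_width: 85.2
grasp_force: 0.0
```

Request:
drive_tool(delta_pos=[[0,0,0],[0,0,0],[0,0,0],[0,0,0]], dr=[[0,0,0],[0,0,0],[0,0,0],[0,0,0]], claw=0.5, force=35)

```text
clock: 14.58
tool_pos: [473.1, -213.4, 104.8]
tool_rot: [0.849, 0.529, 0.0, 0.0]
force: [-2.7, 1.4, 6.6]
grip_width: 61.4
grasp_force: 39.1
```

Request:
drive_tool(delta_pos=[[0,0,0.2],[0,0,0.4],[0,0,0.6],[0,0,0.8],[0,0,0.8],[0,0,0.3],[0,0,0]], dr=[[0,0,0],[0,0,0],[0,0,0],[0,0,0],[0,0,0],[0,0,0],[0,0,0]])

```text
clock: 15.45
tool_pos: [473.0, -213.3, 228.4]
tool_rot: [0.849, 0.529, 0.0, 0.0]
force: [-0.3, -1.0, -1.6]
grip_width: 61.1
grasp_force: 38.9
```

Request:
drive_tool(delta_pos=[[0.08,0.44,0],[0.08,0.44,0],[0.08,0.44,0],[0.08,0.44,0],[0.08,0.44,0],[0.08,0.44,0],[0.08,0.44,0],[0.08,0.44,0],[0.08,0.44,0],[0.08,0.44,0],[0.08,0.44,0],[0.08,0.44,0],[0.08,0.44,0],[0.08,0.44,0],[0.08,0.44,0],[0,0,0]], dr=[[0,0,-0.94],[0,0,-0.94],[0,0,-0.94],[0,0,-0.94],[0,0,-0.94],[0,0,-0.94],[0,0,-0.94],[0,0,-0.94],[0,0,-0.94],[0,0,-0.94],[0,0,-0.94],[0,0,-0.94],[0,0,-0.94],[0,0,-0.94],[0,0,-0.94],[0,0,0]])

```text
clock: 17.45
tool_pos: [520.5, 51.4, 226.3]
tool_rot: [0.998, -0.057, -0.001, 0.0]
force: [-0.4, 0.3, -1.3]
grip_width: 61.0
grasp_force: 38.9
```

Request:
drive_tool(delta_pos=[[0,0,-1],[0,0,-1],[0,0,-1],[0,0,-0.8],[0,0,-0.5],[0,0,-0.1],[0,0,-0.1],[0,0,0]], dr=[[0,0,0],[0,0,0],[0,0,0],[0,0,0],[0,0,0],[0,0,0],[0,0,0],[0,0,0]])

```text
clock: 18.45
tool_pos: [521.3, 50.7, 48.7]
tool_rot: [0.998, -0.058, 0.001, -0.0]
force: [0.4, 0.2, -2.3]
grip_width: 61.3
grasp_force: 38.8
```

Request:
drive_tool(delta_pos=[[0,0,-0.05],[0,0,-0.05],[0,0,0]], dr=[[0,0,0],[0,0,0],[0,0,0]])

```text
clock: 18.82
tool_pos: [520.8, 50.7, 43.8]
tool_rot: [0.998, -0.058, -0.0, -0.0]
force: [0.7, -0.7, -0.9]
grip_width: 60.9
grasp_force: 38.8
```

Request:
drive_tool(delta_pos=[[0,0,-0.05],[0,0,-0.03],[0,0,0]], dr=[[0,0,0],[0,0,0],[0,0,0]])

```text
clock: 19.2
tool_pos: [520.8, 50.7, 40.6]
tool_rot: [0.998, -0.058, -0.0, 0.0]
force: [-0.4, -0.2, -2.4]
grip_width: 61.3
grasp_force: 38.8
```

Request:
drive_tool(delta_pos=[[0,0,-0.03],[0,0,-0.03],[0,0,0]], dr=[[0,0,0],[0,0,0],[0,0,0]])

```text
clock: 19.58
tool_pos: [521.4, 50.7, 39.8]
tool_rot: [0.998, -0.058, 0.001, -0.0]
force: [-4.8, 0.3, 13.3]
grip_width: 61.3
grasp_force: 40.7
```

Request:
drive_tool(delta_pos=[[0,0,0],[0,0,0],[0,0,0],[0,0,0],[0,0,0.4],[0,0,0.8],[0,0,0.9]], dr=[[0,0,0],[0,0,0],[0,0,0],[0,0,0],[0,0,0],[0,0,0],[0,0,0]], claw=0.0)

```text
clock: 20.45
tool_pos: [520.7, 50.7, 124.2]
tool_rot: [0.998, -0.058, 0.0, -0.0]
force: [-0.3, 0.2, 0.2]
grip_width: 85.8
grasp_force: 0.0
```

Request:
drive_tool(delta_pos=[[0,0,0],[0,0,0],[0,0,0],[0,0,0],[0,0,0],[0,0,0],[0,0,0],[0,0,0],[0,0,0],[0,0,0],[0,0,0],[0,0,0],[0,0,0],[0,0,0],[0,0,0],[0,0,0],[0,0,0],[0,0,0],[0,0,0]], dr=[[0,0,1],[0,0,1],[0,0,1],[0,0,1],[0,0,1],[0,0,1],[0,0,1],[0,0,1],[0,0,1],[0,0,1],[0,0,1],[0,0,1],[0,0,1],[0,0,1],[0,0,1],[0,0,1],[0,0,1],[0,0,1],[0,0,0]])

```text
clock: 22.82
tool_pos: [521.0, 50.7, 123.4]
tool_rot: [0.747, 0.665, 0.0, 0.0]
force: [0.3, -0.5, 0.7]
grip_width: 84.8
grasp_force: 0.0
```

Request:
drive_tool(delta_pos=[[0,0,-0.8],[0,0,-0.6],[0,0,-0.4],[0,0,-0.3],[0,0,0]], dr=[[0,0,0],[0,0,0],[0,0,0],[0,0,0],[0,0,0]])

```text
clock: 23.45
tool_pos: [520.7, 50.7, 38.0]
tool_rot: [0.747, 0.665, -0.0, -0.0]
force: [-0.8, 0.3, 0.2]
grip_width: 85.6
grasp_force: 0.0
```

Request:
drive_tool(delta_pos=[[0,0,0],[0,0,0],[0,0,0],[0,0,0],[0,0,0]], dr=[[0,0,0],[0,0,0],[0,0,0],[0,0,0],[0,0,0]], claw=0.7, force=35)

```text
clock: 24.08
tool_pos: [521.3, 50.7, 39.0]
tool_rot: [0.747, 0.665, 0.0, 0.0]
force: [0.8, 0.3, 6.6]
grip_width: 41.2
grasp_force: 35.9
```

Run:
```python
from h import *
t=cv2.imread("pics/top0.png");u=cv2.imread("pics/t4.png")
# cork pad: top image 0 and scene0
s=cv2.imread("pics/scene0.png")
a=cv2.resize(t[245:300,215:270],(400,400),interpolation=cv2.INTER_CUBIC)
b=cv2.resize(s[275:325,255:305],(400,400),interpolation=cv2.INTER_CUBIC)
cv2.imwrite("pics/c5.png",np.hstack([a,b]))
```

```text
(no output)
```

View pics/c5.png

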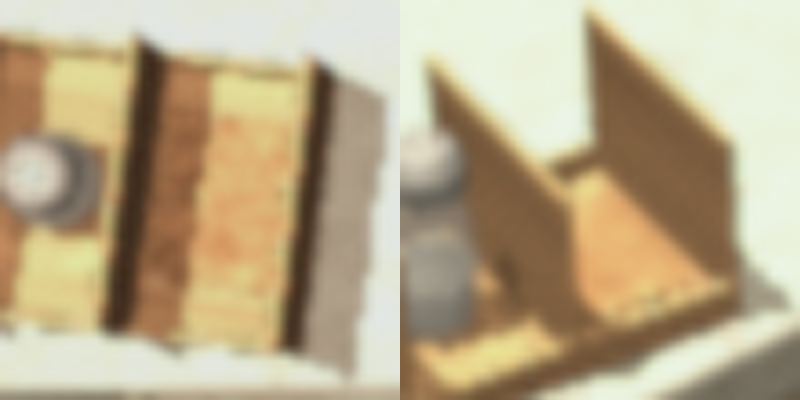

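The crop shows the empty bay from above, with the divider-top edges at about (318,60)-(290,350) on the right and (145,45)-(118,325) on the left. The tin is gripped at 41 mm. I'll fit the divider lines to subpixel accuracy.

Run:
```python
from h import *
from scipy.optimize import least_squares
t=np.mean([cv2.imread(f"pics/{n}.png").astype(float).mean(2) for n in("top0","t1","t3")],0)
g=cv2.GaussianBlur(t,(1,5),0.01,sigmaY=1)
# guess right top edge lines (z2 crop): px
z=lambda X,Y:(170+(X+.5)/5-.5,235+(Y+.5)/5-.5)
L=[((84,48),(58,248)),((208,65),(184,265)),((330,78),(306,278)),((447,92),(428,292))]
pts=[]
for i,(a,b) in enumerate(L):
    a=z(*a);b=z(*b);P=[]
    for r in range(int(a[1])+5,int(b[1])-3):
        c=a[0]+(b[0]-a[0])*(r-a[1])/(b[1]-a[1]); x=np.arange(int(c)-4,int(c)+5)
        d=-(g[r,x+1]-g[r,x]); d=np.clip(d,0,None); k=d.argmax()
        if 0<k<len(x)-1: den=d[k-1]-2*d[k]+d[k+1]; P.append((x[k]+.5+.5*(d[k-1]-d[k+1])/den if den else x[k]+.5,r))
    P=np.array(P);f=np.polyfit(P[:,1],P[:,0],1);res=P[:,0]-np.polyval(f,P[:,1]);ok=abs(res)<.7;f=np.polyfit(P[ok,1],P[ok,0],1)
    P=P[ok];print(i,len(P),(P[:,0]-np.polyval(f,P[:,1])).std(),f)
    w=np.array([ray("top",*p,90) for p in P]); pts.append(w)
Y=[109.5-2.5,36.5-2.5,-36.5-2.5,-109.5-2.5]
def res(p): # n along rack y
    n=np.array([-np.sin(p[1]),np.cos(p[1])]);return np.concatenate([w@n-p[0]-y for w,y in zip(pts,Y)])
o=least_squares(res,[240,-.12],loss="soft_l1");p=o.x;n=np.array([-np.sin(p[1]),np.cos(p[1])])
print(p,[np.mean(w@n-p[0]-y) for w,y in zip(pts,Y)])
ax=np.array([np.cos(p[1]),np.sin(p[1])]);mid=428.08*ax[0]+244.9*ax[1]
print("bay centre",ax*mid+n*(p[0]-73))
```

```text
0 32 0.08073193260078025 [ -0.14 220.17]
1 32 0.1478683008973939 [ -0.14 243.77]
2 32 0.11317563458519589 [ -0.13 266.92]
3 32 0.08567518552644691 [ -0.13 290.3 ]
[300.44  -0.12] [np.float64(0.4003404096686314), np.float64(-0.283350526518376), np.float64(-0.17839928227843593), np.float64(0.028521017521922154)]
bay centre [419.61 176.91]
```

Run:
```python
from h import *
t=np.mean([cv2.imread(f"pics/{n}.png").astype(float) for n in("top0","t1","t3")],0)
for r in(262,273,283): print(r,[tuple(t[r,x].astype(int)[::-1]) for x in range(249,264)])
for x in(254,255,256,257): print(x,ray("top",x,273,90))
def f(r): return 0
```

```text
262 [(np.int64(226), np.int64(193), np.int64(128)), (np.int64(226), np.int64(195), np.int64(130)), (np.int64(227), np.int64(197), np.int64(131)), (np.int64(226), np.int64(197), np.int64(130)), (np.int64(226), np.int64(193), np.int64(129)), (np.int64(223), np.int64(189), np.int64(129)), (np.int64(217), np.int64(189), np.int64(134)), (np.int64(184), np.int64(155), np.int64(109)), (np.int64(122), np.int64(93), np.int64(63)), (np.int64(77), np.int64(54), np.int64(37)), (np.int64(80), np.int64(61), np.int64(45)), (np.int64(118), np.int64(100), np.int64(81)), (np.int64(158), np.int64(141), np.int64(120)), (np.int64(175), np.int64(158), np.int64(136)), (np.int64(177), np.int64(160), np.int64(137))]
273 [(np.int64(226), np.int64(182), np.int64(120)), (np.int64(226), np.int64(184), np.int64(121)), (np.int64(226), np.int64(185), np.int64(122)), (np.int64(224), np.int64(184), np.int64(122)), (np.int64(218), np.int64(183), np.int64(121)), (np.int64(208), np.int64(183), np.int64(122)), (np.int64(157), np.int64(137), np.int64(89)), (np.int64(90), np.int64(72), np.int64(46)), (np.int64(72), np.int6
[... 382 characters left out ...]
), np.int64(123)), (np.int64(225), np.int64(182), np.int64(120)), (np.int64(223), np.int64(182), np.int64(121)), (np.int64(212), np.int64(175), np.int64(117)), (np.int64(157), np.int64(127), np.int64(82)), (np.int64(91), np.int64(68), np.int64(44)), (np.int64(75), np.int64(55), np.int64(38)), (np.int64(106), np.int64(85), np.int64(68)), (np.int64(154), np.int64(136), np.int64(115)), (np.int64(175), np.int64(159), np.int64(137)), (np.int64(179), np.int64(162), np.int64(140)), (np.int64(179), np.int64(162), np.int64(140)), (np.int64(177), np.int64(161), np.int64(138)), (np.int64(174), np.int64(158), np.int64(134))]
254 [414.1  142.08]
255 [414.07 139.09]
256 [414.04 136.11]
257 [414.01 133.13]
```

Request:
drive_tool(delta_pos=[[0,0,0.2],[0,0,0.5],[0,0,0.8],[0,0,0.8],[0,0,0.5],[-0.42,0.53,0],[-0.42,0.53,0],[-0.42,0.53,0],[-0.42,0.53,0],[-0.42,0.53,0],[-0.42,0.53,0],[0,0,0],[0,0,0]], dr=[[0,0,0],[0,0,0],[0,0,0],[0,0,0],[0,0,0],[0,0,0],[0,0,0],[0,0,0],[0,0,0],[0,0,0],[0,0,0],[0,0,0],[0,0,0]])

```text
clock: 25.7
tool_pos: [420.2, 177.7, 150.5]
tool_rot: [0.747, 0.665, 0.0, 0.0]
force: [0.2, -0.1, -2.0]
grip_width: 41.7
grasp_force: 36.2
```

Run:
```python
from h import *
s=ctrl.get_image("scene")[:,:,::-1]; t=ctrl.get_image("top")[:,:,::-1]
cv2.imwrite("pics/t6.png",t)
o=np.hstack([cv2.resize(s[240:340,215:315],(400,400),interpolation=cv2.INTER_CUBIC),cv2.resize(t[235:305,205:275],(400,400),interpolation=cv2.INTER_CUBIC)])
cv2.imwrite("pics/c6.png",o);print(ctrl.get_state()["tool_pos"],ctrl.get_state()["tool_rot"])
```

```text
[420.4  177.47 150.37] [ 0.75  0.66 -0.    0.  ]
```

View pics/c6.png

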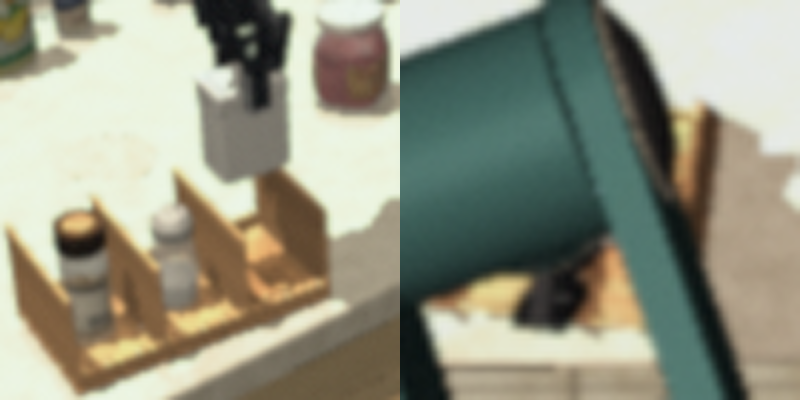

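The tin hangs upright above the empty bay, with its foot near (240,175) in the left crop, and the shaker and jar are undisturbed. That was my eleventh picture, one over the limit, so from here on I'll work by force and numeric measurements only.

Request:
drive_tool(delta_pos=[[-0.02,-0.02,-0.2],[0,0,-0.15],[0,0,-0.15],[0,0,-0.1],[0,0,-0.1],[0,0,0]], dr=[[0,0,0],[0,0,0],[0,0,0],[0,0,0],[0,0,0],[0,0,0]])

```text
clock: 26.55
tool_pos: [419.2, 177.1, 122.0]
tool_rot: [0.747, 0.665, -0.0, -0.0]
force: [-0.3, 0.4, -2.2]
grip_width: 41.1
grasp_force: 36.2
```

Request:
drive_tool(delta_pos=[[0,0,-0.15],[0,0,-0.15],[0.003,0.025,0],[0.003,0.025,0],[0,0,0]], dr=[[0,0,0],[0,0,0],[0,0,0],[0,0,0],[0,0,0]])

```text
clock: 27.18
tool_pos: [419.6, 179.2, 110.5]
tool_rot: [0.747, 0.665, 0.0, 0.0]
force: [0.1, -0.1, -2.4]
grip_width: 41.5
grasp_force: 36.1
```

Request:
drive_tool(delta_pos=[[0.003,0.025,0],[0,0,0]], dr=[[0,0,0],[0,0,0]])

```text
clock: 27.42
tool_pos: [419.6, 180.2, 110.4]
tool_rot: [0.747, 0.665, 0.0, -0.0]
force: [-0.1, 0.4, -2.3]
grip_width: 41.3
grasp_force: 36.1
```

Request:
drive_tool(delta_pos=[[0.003,0.025,0],[0,0,0]], dr=[[0,0,0],[0,0,0]])

```text
clock: 27.68
tool_pos: [419.8, 181.0, 110.3]
tool_rot: [0.747, 0.665, -0.0, 0.0]
force: [-0.1, -0.8, -0.2]
grip_width: 41.2
grasp_force: 36.2
```

Request:
drive_tool(delta_pos=[[0.003,0.025,0],[0,0,0]], dr=[[0,0,0],[0,0,0]])

```text
clock: 27.92
tool_pos: [419.8, 181.5, 110.4]
tool_rot: [0.747, 0.665, -0.001, 0.001]
force: [-2.6, -8.4, 2.0]
grip_width: 41.3
grasp_force: 36.6
```

Request:
drive_tool(delta_pos=[[-0.006,-0.05,0],[-0.008,-0.06,0],[-0.004,-0.035,0],[0,0,0]], dr=[[0,0,0],[0,0,0],[0,0,0],[0,0,0]])

```text
clock: 28.42
tool_pos: [419.1, 176.3, 110.3]
tool_rot: [0.747, 0.665, 0.0, -0.0]
force: [0.7, 0.7, -1.6]
grip_width: 41.5
grasp_force: 36.1
```

Request:
drive_tool(delta_pos=[[-0.003,-0.025,0],[0,0,0]], dr=[[0,0,0],[0,0,0]])

```text
clock: 28.68
tool_pos: [419.0, 175.3, 110.3]
tool_rot: [0.747, 0.665, 0.0, -0.0]
force: [0.6, -0.3, -1.6]
grip_width: 40.8
grasp_force: 36.2
```

Request:
drive_tool(delta_pos=[[-0.003,-0.025,0],[0,0,0]], dr=[[0,0,0],[0,0,0]])

```text
clock: 28.92
tool_pos: [419.0, 174.8, 110.5]
tool_rot: [0.747, 0.665, 0.001, -0.0]
force: [0.3, 5.0, -1.9]
grip_width: 41.4
grasp_force: 36.2
```

Request:
drive_tool(delta_pos=[[0.01,0.09,0],[0,0,0]], dr=[[0,0,0],[0,0,0]])

```text
clock: 29.18
tool_pos: [419.3, 178.0, 110.2]
tool_rot: [0.747, 0.665, -0.0, 0.0]
force: [0.7, 0.4, -1.9]
grip_width: 41.4
grasp_force: 36.2
```

Request:
drive_tool(delta_pos=[[0,0,-0.2],[0,0,-0.3],[0,0,-0.3],[0,0,-0.3],[0,0,-0.2],[0,0,-0.15],[0,0,0]], dr=[[0,0,0],[0,0,0],[0,0,0],[0,0,0],[0,0,0],[0,0,0],[0,0,0]])

```text
clock: 30.05
tool_pos: [419.2, 177.9, 52.0]
tool_rot: [0.747, 0.665, -0.0, -0.0]
force: [-0.2, 0.6, -1.1]
grip_width: 41.3
grasp_force: 36.2
```

Request:
drive_tool(delta_pos=[[0,0,-0.05],[0,0,-0.05],[0,0,0]], dr=[[0,0,0],[0,0,0],[0,0,0]])

```text
clock: 30.42
tool_pos: [419.3, 177.9, 48.3]
tool_rot: [0.747, 0.665, -0.0, -0.0]
force: [-0.1, -0.3, -1.5]
grip_width: 41.7
grasp_force: 36.2
```

Request:
drive_tool(delta_pos=[[0,0,-0.03],[0,0,0]], dr=[[0,0,0],[0,0,0]])

```text
clock: 30.68
tool_pos: [419.3, 177.9, 47.1]
tool_rot: [0.747, 0.665, 0.0, 0.0]
force: [0.0, -0.5, -1.5]
grip_width: 41.4
grasp_force: 36.2
```

Request:
drive_tool(delta_pos=[[0,0,-0.03],[0,0,0]], dr=[[0,0,0],[0,0,0]])

```text
clock: 30.92
tool_pos: [419.5, 178.0, 47.0]
tool_rot: [0.747, 0.665, 0.0, 0.0]
force: [-3.6, -2.0, 11.6]
grip_width: 41.3
grasp_force: 37.7
```

Request:
drive_tool(delta_pos=[[0,0,-0.03],[0,0,0]], dr=[[0,0,0],[0,0,0]])

```text
clock: 31.18
tool_pos: [419.8, 178.0, 46.8]
tool_rot: [0.747, 0.665, 0.0, 0.0]
force: [-9.0, -4.7, 24.3]
grip_width: 41.3
grasp_force: 39.3
```

Request:
drive_tool(delta_pos=[[0,0,0.05],[0,0,0],[0,0,0],[0,0,0],[0,0,0]], dr=[[0,0,0],[0,0,0],[0,0,0],[0,0,0],[0,0,0]], claw=0.25)

```text
clock: 31.8
tool_pos: [419.2, 177.9, 46.6]
tool_rot: [0.747, 0.665, -0.0, -0.0]
force: [-0.3, 0.3, 0.7]
grip_width: 63.9
grasp_force: 0.0
```

Request:
drive_tool(delta_pos=[[0,0,0.3],[0,0,0.6],[0,0,1],[0,0,1],[0,0,1],[0,0,0.5],[0,-1,0],[0,-1,0],[0,-1,0],[0,-1,0],[0,-1,0],[0,-1,0],[0,0,0],[0,0,0]], dr=[[0,0,0],[0,0,0],[0,0,0],[0,0,0],[0,0,0],[0,0,0],[0,0,0],[0,0,0],[0,0,0],[0,0,0],[0,0,0],[0,0,0],[0,0,0],[0,0,0]])

```text
clock: 33.55
tool_pos: [419.2, -61.9, 222.5]
tool_rot: [0.747, 0.665, -0.0, -0.0]
force: [-0.9, 0.2, -0.3]
grip_width: 64.0
grasp_force: 0.0
```

Run:
```python
from h import *
t=ctrl.get_image("top")[:,:,::-1]; cv2.imwrite("pics/t7.png",t)
ax=np.array([np.cos(-.12),np.sin(-.12)]);n=np.array([-ax[1],ax[0]]);C=np.array([419.7,178.])
b=t[:,:,0].astype(int)-t[:,:,2]
m=((b>5)&(t[:,:,0]>140)).astype(np.uint8);m[:235]=0;m[305:]=0;m[:,:170]=0;m[:,330:]=0
k,l,st,ce=cv2.connectedComponentsWithStats(m)
for i in range(1,k):
    if st[i,4]>30:
        r=cv2.minAreaRect(np.argwhere(l==i)[:,::-1].astype(np.float32));w=ray("top",*r[0],92)
        print(st[i],w,"rel x,y",(w-C)@ax,(w-C)@n,r)
a=cv2.imread("pics/top0.png").astype(int);d=abs(t.astype(int)-a).sum(2)
for nm,(x,y) in dict(shaker=(220,269),jar=(194,266),can=(306,280),jam=(322,213),mug=(493,278),tumbler=(167,207)).items(): print(nm,np.median(d[y-9:y+10,x-9:x+10]))
print(ctrl.get_state()["tool_pos"],ctrl.get_state()["clock"])
```

```text
[232 264  21  15 259] [419.21 178.05] rel x,y -0.4931872690864753 -0.009315581145860417 ((241.84756469726562, 271.3719482421875), (19.65681266784668, 13.141352653503418), 6.34019136428833)
shaker 10.0
jar 8.0
can 76.0
jam 9.0
mug 7.0
tumbler 13.0
[419.25 -61.51 222.52] 33.6
```

Request:
drive_tool(delta_pos=[[0,1,0.3],[0,1,0.3],[0,1,0],[0,1,0],[0,1,0],[0,1,0],[0,1,0],[0,1,0],[0,1,0],[0,1,0],[0,0,0]], dr=[[0,0,0],[0,0,0],[0,0,0],[0,0,0],[0,0,0],[0,0,0],[0,0,0],[0,0,0],[0,0,0],[0,0,0],[0,0,0]])

```text
clock: 34.98
tool_pos: [418.1, 340.7, 246.0]
tool_rot: [0.746, 0.666, -0.001, -0.0]
force: [-0.3, 0.2, 0.1]
grip_width: 64.2
grasp_force: 0.0
```

Run:
```python
from h import *
t=ctrl.get_image("top")[:,:,::-1];a=cv2.imread("pics/top0.png").astype(int);d=abs(t.astype(int)-a).sum(2)
print("can",np.median(d[271:290,297:316]))
b=t[:,:,0].astype(int)-t[:,:,2];m=((b>10)&(t[:,:,0]>170)).astype(np.uint8);m[:205]=0;m[300:]=0;m[:,:345]=0;m[:,440:]=0
k,l,st,ce=cv2.connectedComponentsWithStats(m)
print([(st[i],ce[i]) for i in range(1,k) if st[i,4]>15],ctrl.get_state()["tool_pos"],ctrl.get_state()["force"])
```

```text
can 25.0
[(array([354, 278,  14,  11,  80], dtype=int32), array([360.82, 283.04]))] [418.29 339.42 246.2 ] [-0.41  0.11  0.22]
```

```bash
python3 -c "
from station import ctrl
print(ctrl.close_job())"
```

```text
the job is handed in; nothing more can be done
None
```

I handed the job in at about 35 s: the door stands open at about 1.4 rad, the tin was set down and re-gripped, and it now stands upright, centred in the empty bay, with nothing else visibly moved; I viewed 11 pictures, one over the limit of 10.

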